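# Load and lock the die in the insole marking press

## Task

Take the die with the square-cornered, 40 mm wide foot out of the sloping wooden rack and set it down fully home in the rectangular pocket of the marking press's pulled-out carriage; then swing the carriage's locking lever shut across it, as far as it goes, and only after that slide the carriage all the way into the press. Leave the other two dies in the rack, and disturb nothing else on the bench.

Things in the scene. Friction and masses are not known exactly. Their poses are not given: they have to be found in the camera images.
- die_square: The die to load: plain aluminium, square-cornered foot 70 (its x) x 40 (y) x 22 mm high, with a grip stem 26 (x) x 14 (y) x 30 mm high centred on top; 0.2 kg. Origin: centre of its underside, z up along the stem. Starts in one of the rack's bays, z leaning 30 degrees from vertical to the rack's low side, y level. The same either way round.
- die_narrow: A die to leave alone: same metal, height and stem, foot 70 x 24 x 22 mm with square corners. Origin and axes as for die_square.
- die_round: A die to leave alone: same metal, height and stem, foot 70 x 56 x 22 mm with round ends. Origin and axes as for die_square.
- rack: Fixed plywood rack, 226 (y) x 100 mm (x). Its top slopes down at 30 degrees towards its -x (the robot's side); 10 mm high strips make three bays, centres 72 mm apart along y; a 12 mm high lip along the low edge stops the dies. Origin: centre of its underside on the bench, z up; the slope's surface is 50 mm above it.
- press: Fixed green C-frame marking press. Origin: on the bench below its ram, z up; the steel carriage slides out along its +y. Base 150 mm wide (x), y -150 to 220. Head: y -72 to 28, x -40 to 40, height 173 to 258 mm; the ram under it, 32 mm diameter, ends at 112 mm. Column: y -145 to -70, x -50 to 50 mm.
- pocket (a point): Centre of the floor of the carriage's rectangular pocket, 32 mm above the bench; moves with the carriage; axes as the press. Pocket 73 (x) x 43 (y) mm, 14 mm deep, edges chamfered 2 mm. The carriage top, 46 mm above the bench, reaches x -60 to 60, y -55 to 121 mm from here. A seated die's foot stands 8 mm above it.
- lever (a joint): Angle of the locking lever, rad: 0 shut (its bar lies along the carriage's y across the seated die's foot, beside the stem), grows as it swings away towards the press's +x, 1.25 at most. It turns about a vertical pin and stays where it is left. It is stiff by about 0.06 N m.
- lever_pivot (a point): The lever's pin axis on the carriage, at bar height (67 mm above the bench), 28 mm in x and -42 mm in y from the pocket's centre.
- lever_knob (a point): Top centre of the lever's upright black round knob, 16 mm diameter, 102 mm above the bench, standing 35 mm clear above the bar; 88 mm from the pin axis. The steel bar is 10 mm wide, from 57 to 67 mm above the bench. Seen from the pin axis the knob lies towards the carriage's +y when shut.
- carriage (a joint): How far the carriage is pulled out of the press, m: 0 fully home with the pocket under the ram, 0.165 at most. It is stiff by about 5 N and stays where it is left.
- tab_top (a point): Top centre of the steel push tab at the carriage's outer (+y) end: an upright plate 60 (x) x 12 (y) x 45 mm high, its top 91 mm above the bench; 115 mm in y from the pocket's centre.
- glue: Yellow plastic bottle, 54 mm diameter, 150 mm tall, bystander. Origin: centre of its underside.
- tub: White open plastic tub 120 x 150 x 60 mm, bystander. Origin: centre of its underside.
- can: Steel can, 72 mm diameter, 85 mm tall, bystander. Origin: centre of its underside.
- hammer: Hammer lying on the bench, bystander.
- tape: Cardboard-coloured tape roll lying flat, 84 mm diameter, 22 mm high, bystander. Origin: centre of its underside.
- sanding_block: Cork block 55 x 90 x 30 mm, bystander. Origin: centre of its underside.
- insoles: Small stack of black insoles, 230 x 80 x 36 mm, bystander. Origin: centre of its underside.
There are look-alikes about, which are no part of the job. What is shaped like the die_square but green is not meant.

How it is judged:
By the outcome, as a careful person would: the job done as asked, in the order asked, and still so for the second after the job is handed in, with the robot touching nothing.
It also fails if it takes over 72 s, if anything falls off the work surface, if the arm or the gripper's body presses on something with over 40 N, if the wrist force passes 120 N, or if a joint passes its speed limit or range.

## Robot

A 7-joint arm with a two-finger parallel gripper is mounted at the origin on the work surface. World frame = base frame: x ahead of the robot, y to its left, z up, the work surface at z = 0. Lengths are in mm, angles in rad, forces in N, time in s.
With the tool pointing down it reaches from about 425 to 925 mm from the base axis. Payload 6.8 kg.
Tool frame: the origin (TCP) lies on the centre line of the jaws, within the pads' length; the fingertips stand 14 mm ahead of it and the grasp point (between the pads) lies 5 mm behind it; z points along the fingers, x is the direction in which the jaws open and shut, and the axes are right-handed (so a half turn about z gives the same grasp; the last joint's range is limited). The gripper opens to 88 mm and grips with 3 to 60 N. Pads are 20 mm wide; open, the fingers measure 115 mm over their backs; the gripper's body (75 mm by 178 mm) begins 61 mm behind the grasp point.
Start: joints at [-0.108, 0.477, 0.022, 1.555, -0.011, 1.109, -0.083], TCP at [675.016, 0.007, 236.664] pointing down, gripper open.
Joint ranges: [-2.96, 2.96], [-0.34, 2.1], [-1.41, 1.46], [0.24, 2.44], [-1.37, 4.51], [0.17, 1.92], [-2.96, 2.96]. Speed limits (rad/s): [2.39, 2.39, 3.14, 3.14, 3.14, 3.14, 3.14].

## Interface

Orientations are given as [roll, pitch, yaw] about the fixed x, y, z axes, in that order (R = Rz(yaw) Ry(pitch) Rx(roll)).
In Python, from plant import env, eyes gives the robot as it stands.
- The arm moves only by the tool arm_command, never from a script. Its argument "rows" is a list that holds one entry, the list of rows, each a list of 6 numbers: the shift along the world's x, y, z in mm, then the turn, a rotation vector about the world's x, y, z in rad. A call has 1 to 8 rows; each row is the pose to reach, as a shift and turn from the pose commanded when the call began; what a row does not reach only later rows make up. A row lasts 1/12 s, in which the tool goes at most 41.7 mm and 7.16 degrees, less where a joint would pass 70% of its speed; a pose out of reach is approached as far as the arm can. A call with a gripper value outside its range is refused whole. "gripper" is the finger opening in mm, from 0 to 87.8, set as the call begins (left out, the last holds). The fingers move at their own pace and stop on an object; the grip force is fixed at half the most. Time passes only in rows, so rows that repeat a pose let the fingers close. It gives the time, the measured TCP pose, the force and the opening at its end, in the units of the state.
- env.observe(): the state, without advancing time (a new reading comes with each control period).
- eyes.grab_frame(name): name is "scene" or "side" or "wrist"; returns the picture (420x560x3 uint8, red, green, blue); there is no depth.
- eyes.camera_info(name): a dict with "camera_matrix" (3x3 intrinsics, pixels), "R" (3x3) and "t" (3): a world point X has camera coordinates R X + t. Camera axes: x right, y down, z forward; pixel columns grow to the right and rows downward; lengths in mm; the calibration is good to about 2 mm. A picture is of the moment at which its call begins: read the wrist's pose just before it. camera_info takes no time and is no camera call; for the wrist camera it gives the pose at the moment of the call.
- env.job_done(): hands the job in, once; it reports no verdict.
The state is a dict: "time_s": time; "joint_pos": joint angles; "joint_vel": joint speeds; "effort": joint torques, N m; "tool_pos": TCP position; "ee_rot": TCP orientation; "ft_force": force on the tool from outside, world axes, zero at the start; "torque": the same for the moment, N m; "width": finger opening in mm.
Only numpy, scipy, OpenCV 4.12 (cv2) and the standard library are available. Lean on these libraries where they do the work, as an engineer would, in place of code of your own. Each camera call takes 0.05 s, during which the arm holds its last target. There are 200 camera calls.

## Working session

There is one attempt and no reset: what is moved stays moved. The work goes in short steps, Python scripts to look and compute and a tool call to move; the robot and the scene stay as the last step left them, time stands still between calls to the robot, and variables do not carry over. Pictures are saved under pics/ and viewed, about 8 in all and at most 12, crops included, and the job is handed in when it is done.

Besides the shell and the picture viewer there is one more tool, called after "Call:" by a JSON object that holds its "api" and its "payload". arm_command: Moves the arm, as the interface text tells. Its arguments: {"type":"object","properties":{"rows":{"type":"array","items":{"type":"array","items":{"type":"array","items":{"type":"number"}}}},"gripper":{"type":"number"}},"required":["rows"]}

```bash
mkdir -p pics; ls
python3 - <<'E'
from plant import env, eyes
import cv2,numpy as np
s=env.observe();print(s)
for n in("scene","side","wrist"):
    im=eyes.grab_frame(n);cv2.imwrite(f"pics/{n}0.png",im[:,:,::-1])
    c=eyes.camera_info(n);print(n,np.round(c["camera_matrix"],1).tolist(),np.round(c["R"],4).tolist(),np.round(c["t"],1).tolist())
E
```

```text
pics
{'time_s': 0.0, 'joint_pos': array([-0.10811644,  0.47774875,  0.02234679,  1.55645048, -0.01148579,
        1.10929326, -0.0831018 ]), 'joint_vel': array([ 0.00033315, -0.00014829,  0.00208212,  0.0005386 , -0.00103315,
       -0.00069722,  0.00056349]), 'effort': array([-1.31144458e-03, -5.82851672e+01,  1.53386436e+00, -2.72606850e+01,
       -5.43364382e-02,  1.69422745e-02,  2.21527275e-04]), 'tool_pos': array([ 6.74422680e+02, -1.11338367e-02,  2.35716683e+02]), 'ee_rot': array([3.14144671e+00, 1.76551237e-03, 3.61968698e-05]), 'ft_force': array([-0.17190114, -0.31617166,  0.94987862]), 'torque': array([-0.02148444, -0.00833718,  0.01921053]), 'width': 87.56661264905966}
scene [[411.6, 0.0, 277.8], [0.0, 411.6, 204.4], [0.0, 0.0, 1.0]] [[-0.688, 0.7255, -0.0155], [0.5672, 0.5243, -0.6351], [-0.4527, -0.4458, -0.7723]] [346.7, -251.4, 1315.1]
side [[392.9, 0.0, 278.9], [0.0, 392.9, 200.6], [0.0, 0.0, 1.0]] [[-0.9309, -0.3651, -0.0129], [-0.2769, 0.728, -0.6272], [0.2384, -0.5802, -0.7788]] [500.9, 193.8, 930.0]
wrist [[362.9, 0.0, 275.8], [0.0, 362.9, 204.1], [0.0, 0.0, 1.0]] [[1.0, -0.0006, -0.0024], [0.0001, -0.9532, 0.3022], [-0.0025, -0.3022, -0.9532]] [-673.6, -36.0, 391.9]
```

View pics/scene0.png

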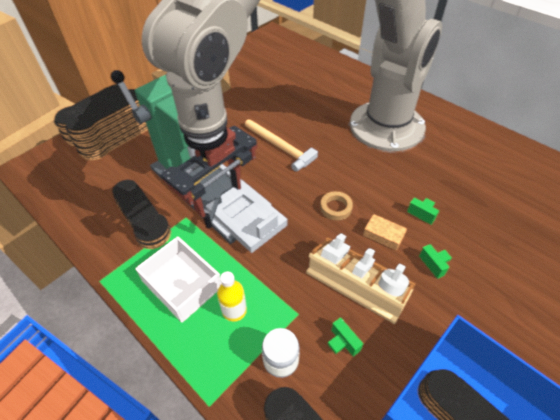

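View pics/side0.png

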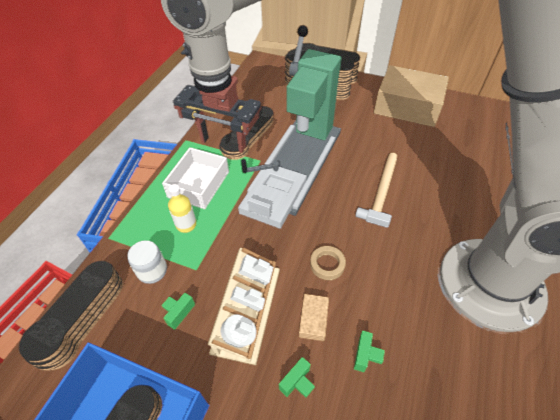

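Scene: carriage around (245,210), rack (360,275) with three metal dies at (336,248), (364,263), (395,280). Side: carriage (275,190), dies (255,268), (247,297), (239,331). The green look-alikes are at scene (424,210), (436,260) and (345,338), and are not candidates. Next I'll take close crops.

Run:
```python
import cv2,numpy as np
def crop(n,x,y,w,h):
    im=cv2.imread(f"pics/{n}0.png")[y:y+h,x:x+w]
    im=cv2.resize(im,(400,300),interpolation=cv2.INTER_CUBIC)
    for k in range(0,w,20): cv2.putText(im,str(x+k),(int(k*400/w),8),0,.3,(0,0,255));cv2.line(im,(int(k*400/w),0),(int(k*400/w),5),(0,0,255))
    for k in range(0,h,20): cv2.putText(im,str(y+k),(0,int(k*300/h)+4),0,.3,(0,255,255))
    return im
a=np.vstack([np.hstack([crop("scene",300,220,120,90+10*0),crop("side",180,245,160,120)]),np.hstack([crop("scene",180,160,120,90),crop("side",230,140,120,90)])])
cv2.imwrite("pics/crop1.png",a)
```

```text
(no output)
```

View pics/crop1.png

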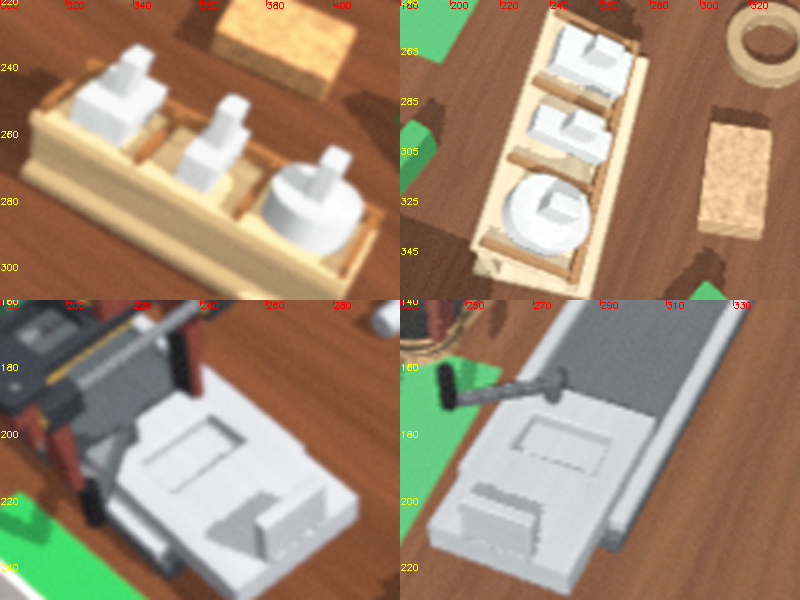

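Die 1 (scene (336,250), side (256,267)) is the square-cornered 40 mm one. The middle die is narrow and the third is round. Now I'll triangulate.

```bash
cat > h.py <<'E'
import numpy as np
from scipy.optimize import least_squares
from plant import env, eyes
def cam(n):
    c=eyes.camera_info(n);return [np.array(c[k],float) for k in("camera_matrix","R","t")]
def proj(c,X):
    p=c[0]@(c[1]@np.array(X,float)+c[2]);return p[:2]/p[2]
def atz(c,uv,z):
    K,R,t=c;d=R.T@np.linalg.solve(K,[*uv,1]);o=-R.T@t;return o+d*(z-o[2])/d[2]
def tri(obs):
    r=least_squares(lambda X:np.concatenate([proj(c,X)-uv for c,uv in obs]),[650,0,50]);return r.x,np.abs(r.fun).max()
E
python3 - <<'E'
from h import *
A,B=cam("scene"),cam("side")
q=lambda u,v:(180+u/3.3333,160+v/3.3333)
s=lambda u,v:(230+u/3.3333,140+v/3.3333)
P={"sq":((340.8,237.4),(262.8,265)),"na":((369.9,251.2),(252,294.2)),"ro":((401.1,267.1),(245.2,327)),
"knob":(q(93,182),s(47,68)),
"pTop":(q(207,115),s(212,143)),"pR":(q(245,137),s(198,176)),"pB":(q(178,190),s(112,145)),"pL":(q(143,162),s(125,115)),
"tabA":(q(258,218),s(60,197)),"tabB":(q(325,180),s(138,215))}
for k,(a,b) in P.items():
    X,e=tri([(A,a),(B,b)]);print(k,X.round(1),round(e,2), atz(A,a,46).round(0)[:2],atz(B,b,46).round(0)[:2])
E
```

```text
sq [498.1 194.2  90. ] 0.47 [470. 177.] [510. 173.]
na [489.9 268.1  98.5] 1.17 [455. 251.] [504. 249.]
ro [475.1 337.3  95.6] 0.42 [442. 328.] [487. 322.]
knob [665.1 -71.8 102.2] 0.3 [ 642. -111.] [ 693. -122.]
pTop [ 533.  -101.4   36.2] 0.45 [538. -96.] [530. -91.]
pR [530.3 -60.7  39.8] 0.4 [533. -58.] [529. -54.]
pB [604.8 -56.9  48.9] 0.31 [604. -58.] [606. -60.]
pL [606.7 -92.2  51.6] 0.49 [604. -98.] [609. -95.]
tabA [604.8  34.3  92.4] 1.14 [581.   5.] [623.   5.]
tabB [544.3  36.4  89.7] 1.53 [522.  17.] [559.  -0.]
```

```bash
cat >> h.py <<'E'
from scipy.spatial.transform import Rotation as Ro
def delta(pos,R):
    s=env.observe();C=Ro.from_euler('xyz',s["ee_rot"])
    rv=(Ro.from_matrix(R)*C.inv()).as_rotvec()
    print("now",s["tool_pos"].round(1),"t",round(s["time_s"],2),"d",(np.array(pos)-s["tool_pos"]).round(1),"turn",rv.round(3),"w",s["width"].round(1))
def toolR(yaw,tilt):
    # tool x = -y of frame with yaw; tool z leans 'tilt' ahead (+x of frame) from down
    z=np.array([np.sin(tilt),0,-np.cos(tilt)]);x=np.array([0,-1.,0]);y=np.cross(z,x)
    return Ro.from_euler('z',yaw).as_matrix()@np.c_[x,y,z]
E
python3 -c "
from h import *
delta([458,188,180],toolR(.16,np.pi/6))"
```

```text
Traceback (most recent call last):
  File "h.py", line 16, in delta
    print("now",s["tool_pos"].round(1),"t",round(s["time_s"],2),"d",(np.array(pos)-s["tool_pos"]).round(1),"turn",rv.round(3),"w",s["width"].round(1))
                                                                                                                                  ^^^^^^^^^^^^^^^^
AttributeError: 'float' object has no attribute 'round'
```

```bash
sed -i 's/s\["width"\].round(1)/round(s["width"],1)/' h.py
python3 -c "
from h import *
delta([458,188,180],toolR(.16,np.pi/6))"
```

```text
now [674.6  -0.  235.9] t 0.15 d [-216.6  188.   -55.9] turn [ 0.432 -0.37  -1.377] w 87.8
```

Call:
{"api": "arm_command", "payload": {"rows": [[[-27,24,0,0.03,-0.026,-0.098],[-54,47,0,0.072,-0.062,-0.23],[-81,70,0,0.108,-0.093,-0.344],[-108,94,0,0.144,-0.123,-0.459],[-135,117,-5,0.18,-0.154,-0.574],[-162,141,-10,0.216,-0.185,-0.688],[-190,165,-15,0.252,-0.216,-0.803],[-217,188,-20,0.288,-0.247,-0.918]]], "gripper": 60}}

```text
time_s: 0.82
tool_pos: [473.3, 174.2, 219.3]
ee_rot: [-2.83, -0.097, -0.842]
ft_force: [0.2, -0.5, -0.1]
width: 60.1
```

```bash
python3 -c "
from h import *
delta([458,188,180],toolR(.16,np.pi/6))"
```

```text
now [473.3 174.2 219.3] t 0.82 d [-15.3  13.8 -39.3] turn [ 0.18  -0.151 -0.556] w 60.1
```

Call:
{"api": "arm_command", "payload": {"rows": [[[0,0,-6,0.036,-0.031,-0.115],[0,0,-12,0.072,-0.062,-0.23],[0,0,-18,0.108,-0.093,-0.344],[0,0,-24,0.144,-0.123,-0.459],[0,0,-30,0.144,-0.123,-0.459],[0,0,-36,0.144,-0.123,-0.459],[0,0,-36,0.144,-0.123,-0.459]]]}}

```text
time_s: 1.4
tool_pos: [473.9, 173.1, 181.8]
ee_rot: [-2.658, -0.03, -1.312]
ft_force: [-0.3, 0.2, -0.9]
width: 59.9
```

Run:
```python
from h import *
import cv2
delta([458,188,180],toolR(.16,np.pi/6))
c=cam("wrist"); im=eyes.grab_frame("wrist");np.savez("w1.npz",K=c[0],R=c[1],t=c[2]);cv2.imwrite("pics/w1.png",im[:,:,::-1])
print(proj(c,[498,194,90]),proj(c,[490,268,96]))
```

```text
now [473.9 173.1 181.8] t 1.4 d [-15.9  14.9  -1.8] turn [ 0.038 -0.033 -0.098] w 59.9
[252.9712275  234.88205326] [147.67015179 217.90029273]
```

View pics/w1.png

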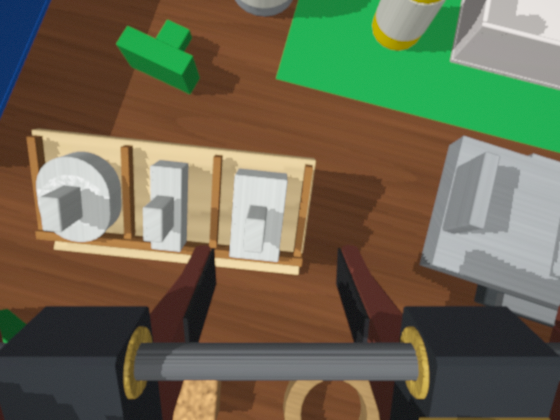

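The wrist view shows square die at (258,215) with its stem top at about (256,234), predicted (253,235), so the choice holds. The narrow die is at (168,205) and the round one at (78,197). I'll move to the standoff and compare the two views.

Call:
{"api": "arm_command", "payload": {"rows": [[[0,8,-5,0.038,-0.033,-0.098],[0,15,-15,0.038,-0.033,-0.098],[0,20,-25,0.038,-0.033,-0.098],[0,20,-25,0.038,-0.033,-0.098],[0,20,-25,0.038,-0.033,-0.098]]]}}

```text
time_s: 1.87
tool_pos: [475.5, 194.2, 158.4]
ee_rot: [-2.616, -0.003, -1.404]
ft_force: [0.2, 0.0, 0.7]
width: 59.5
```

Run:
```python
from h import *
import cv2
delta([458,188,159],toolR(.16,np.pi/6))
c=cam("wrist"); im=eyes.grab_frame("wrist");np.savez("w2.npz",K=c[0],R=c[1],t=c[2]);cv2.imwrite("pics/w2.png",im[:,:,::-1])
u,v=proj(c,[498,194,90]).astype(int);print(u,v)
def crop(f,x,y,w,h,W,H):
    k=cv2.resize(cv2.imread(f)[y:y+h,x:x+w],(W,H),interpolation=cv2.INTER_CUBIC)
    for i in range(0,w,20): cv2.putText(k,str(x+i),(i*W//w,10),0,.35,(0,0,255));cv2.line(k,(i*W//w,0),(i*W//w,4),(0,0,255))
    for i in range(20,h,20): cv2.putText(k,str(y+i),(0,i*H//h+4),0,.35,(0,0,255))
    return k
cv2.imwrite("pics/c2.png",np.hstack([crop("pics/w1.png",210,150,120,150,400,500),crop("pics/w2.png",max(0,u-65),max(0,v-110),120,150,400,500)]))
print(max(0,u-65),max(0,v-110))
```

```text
now [475.5 194.2 158.4] t 1.87 d [-17.5  -6.2   0.6] turn [ 0.003  0.002 -0.006] w 59.5
281 246
216 136
```

View pics/c2.png

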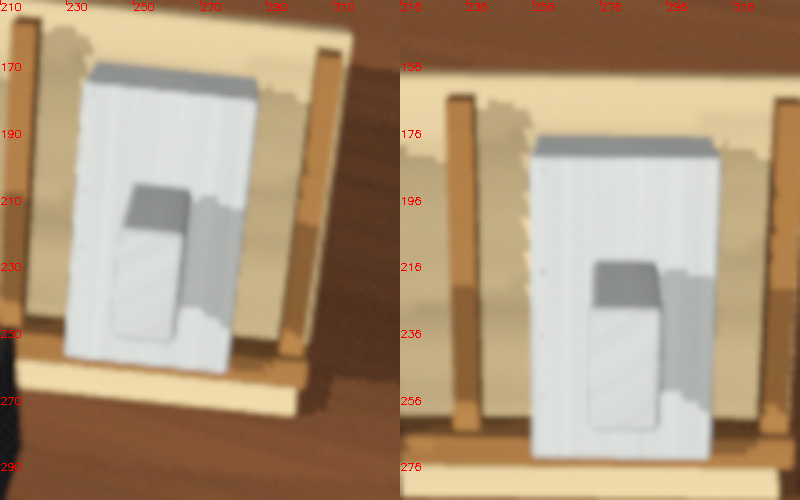

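Run:
```python
from h import *
f=lambda n:[np.load(n)[k] for k in "KRt"]
c1,c2=f("w1.npz"),f("w2.npz")
# order TL,TR,BR,BL ; die x up image, y left
o=[(1,1),(1,-1),(-1,-1),(-1,1)]
M=np.array([(13*a,7*b,52) for a,b in o]+[(35*a,20*b,22) for a,b in o])
L=np.array([(122,227),(183,235),(173,343),(113,337),(83,79),(257,100),(229,374),(64,356)])/3.3333+[210,150]
Rr=np.array([(189,307),(260,308),(257,431),(188,430),(130,156),(320,157),(311,459),(132,458)])/3.3333+[216,136]
def R(yaw,t): return Ro.from_euler('z',yaw).as_matrix()@Ro.from_euler('y',-t).as_matrix()
def res(p):
    X=M@R(p[3],p[4]).T+p[:3]
    return np.concatenate([proj(c,x)-u for c,U in((c1,L),(c2,Rr)) for x,u in zip(X,U)])
r=least_squares(res,[520,200,45,.16,.52],loss='soft_l1')
print(r.x.round(3),res(r.x).reshape(-1,2).round(1).tolist())
p=r.x;Z=R(p[3],p[4])[:,2];print("stemtop",(p[:3]+52*Z).round(1))
for h in(80,40): print(h,(p[:3]+h*Z).round(1)); delta(p[:3]+h*Z,toolR(p[3],p[4]))
np.save("die.npy",p)
```

```text
[5.22814e+02 1.96995e+02 4.71770e+01 1.58000e-01 5.18000e-01] [[-1.0, -0.2], [0.7, -0.5], [0.3, 0.2], [-0.9, 0.1], [-0.2, 0.8], [0.2, 0.1], [-0.9, -0.4], [0.1, 0.0], [0.1, -0.0], [0.8, -0.1], [0.8, -0.0], [0.2, 0.1], [-0.3, 0.1], [0.2, 0.2], [-0.6, -0.1], [-0.0, -0.2]]
stemtop [497.4 192.9  92.3]
80 [483.7 190.8 116.7]
now [475.8 193.9 158.8] t 1.92 d [  7.9  -3.2 -42.1] turn [ 0.001  0.008 -0.007] w 60.3
40 [503.2 193.9  81.9]
now [475.8 193.9 158.8] t 1.92 d [ 27.5  -0.  -76.9] turn [ 0.001  0.008 -0.007] w 60.3
```

Call:
{"api": "arm_command", "payload": {"rows": [[[4,-2,-15,0.001,0.008,-0.007],[8,-3,-30,0.001,0.008,-0.007],[8,-3,-42,0.001,0.008,-0.007],[12,-2,-49,0.001,0.008,-0.007],[17,-2,-58,0.001,0.008,-0.007],[22,-1,-67,0.001,0.008,-0.007],[27,0,-75,0.001,0.008,-0.007],[27,0,-75,0.001,0.008,-0.007]]]}}

```text
time_s: 2.58
tool_pos: [512.5, 196.6, 111.6]
ee_rot: [-2.667, -0.008, -1.417]
ft_force: [0.2, -0.0, 0.0]
width: 60.0
```

Run:
```python
from h import *
delta([503.2,193.9,81.9],toolR(.158,.518));print(env.observe()["ft_force"])
```

```text
now [512.5 196.6 111.6] t 2.58 d [ -9.3  -2.7 -29.7] turn [ 0.014 -0.042  0.005] w 60.0
[ 0.17748287 -0.03114362  0.03289729]
```

Run:
```python
from h import *
print(env.observe()["joint_pos"].round(3))
```

```text
[-0.779  0.306  0.206  2.316  0.979  0.171 -2.953]
```

Joints 6 and 7 have hit their limits (q6 = 0.17, q7 = -2.95). I'll back off and take the same grasp turned by half a turn, which puts q7 mid-range.

Call:
{"api": "arm_command", "payload": {"rows": [[[-5,0,15,-0.054,-0.009,0.107],[-10,0,30,-0.108,-0.017,0.214],[-15,0,45,-0.162,-0.026,0.32],[-20,0,60,-0.216,-0.035,0.427],[-20,0,60,-0.27,-0.043,0.534],[-20,0,60,-0.325,-0.052,0.641],[-20,0,60,-0.379,-0.06,0.748],[-20,0,60,-0.433,-0.069,0.854]]]}}

```text
time_s: 3.25
tool_pos: [490.8, 196.3, 172.3]
ee_rot: [-2.857, -0.394, -0.505]
ft_force: [-0.8, -0.6, -0.9]
width: 60.2
```

Call:
{"api": "arm_command", "payload": {"rows": [[[0,0,0,-0.054,-0.009,0.107],[0,0,0,-0.108,-0.017,0.214],[0,0,0,-0.162,-0.026,0.32],[0,0,0,-0.216,-0.035,0.427],[0,0,0,-0.27,-0.043,0.534],[0,0,0,-0.325,-0.052,0.641],[0,0,0,-0.379,-0.06,0.748],[0,0,0,-0.433,-0.069,0.854]]]}}

```text
time_s: 3.92
tool_pos: [490.7, 196.3, 172.1]
ee_rot: [2.962, -0.451, 0.555]
ft_force: [-0.5, -0.0, 0.4]
width: 60.0
```

```bash
cat >> h.py <<'E'
def flip(R): return R@np.diag([-1.,-1,1])
E
python3 - <<'E'
from h import *
delta([473.9,189.3,160],flip(toolR(.158,.518)));s=env.observe();print(s["joint_pos"].round(3),s["ee_rot"])
E
```

```text
now [490.7 196.3 172.1] t 3.92 d [-16.8  -7.  -12.1] turn [-0.572 -0.123  1.065] w 60.0
[-0.366  0.163 -0.283  2.293  0.815  0.359 -0.845] [ 2.96230048 -0.45124996  0.55533714]
```

Call:
{"api": "arm_command", "payload": {"rows": [[[-1,0,0,-0.055,-0.012,0.102],[-2,0,0,-0.11,-0.024,0.205],[-3,0,0,-0.165,-0.035,0.307],[-4,-1,0,-0.22,-0.047,0.41],[-5,-2,0,-0.275,-0.059,0.512],[-6,-3,0,-0.33,-0.071,0.614],[-7,-3,0,-0.385,-0.083,0.717],[-8,-3,0,-0.44,-0.095,0.819]]]}}

```text
time_s: 4.58
tool_pos: [482.7, 193.2, 172.1]
ee_rot: [2.647, -0.132, 1.48]
ft_force: [0.6, -0.2, -0.0]
width: 59.6
```

Run:
```python
from h import *
delta([483.7,190.8,137],flip(toolR(.158,.518)));s=env.observe();print(s["joint_pos"].round(3),s["ee_rot"])
```

```text
now [482.7 193.2 172.1] t 4.58 d [  1.   -2.4 -35.1] turn [-0.132 -0.028  0.247] w 59.6
[-0.299  0.154 -0.373  2.323  0.958  0.364 -0.065] [ 2.64668988 -0.13229466  1.48002926]
```

Call:
{"api": "arm_command", "payload": {"rows": [[[0,-1,-10,-0.05,-0.011,0.09],[0,-2,-20,-0.1,-0.022,0.18],[1,-2,-35,-0.132,-0.028,0.247],[1,-2,-35,-0.132,-0.028,0.247],[1,-2,-45,-0.132,-0.028,0.247],[1,-2,-55,-0.132,-0.028,0.247],[1,-2,-55,-0.132,-0.028,0.247]]]}}

```text
time_s: 5.17
tool_pos: [483.4, 191.2, 115.8]
ee_rot: [2.625, -0.003, 1.722]
ft_force: [0.4, -0.6, 0.0]
width: 59.9
```

Run:
```python
from h import *
delta([503.2,193.9,81.9],flip(toolR(.158,.518)));s=env.observe();print(s["joint_pos"].round(3),s["ee_rot"])
```

```text
now [483.4 191.2 115.8] t 5.17 d [ 19.8   2.7 -33.9] turn [-0.003 -0.002  0.007] w 59.9
[-0.359  0.271 -0.314  2.374  1.455  0.318 -0.295] [ 2.62537968 -0.00305766  1.72167889]
```

The grasp pose is reachable now. I'll go down along the stem axis.

Call:
{"api": "arm_command", "payload": {"rows": [[[5,1,-9,0,0,0.007],[10,1,-17,0,0,0.007],[15,2,-26,0,0,0.007],[20,3,-34,0,0,0.007],[20,3,-34,0,0,0.007],[20,3,-34,0,0,0.007]]]}}

```text
time_s: 5.67
tool_pos: [504.0, 194.6, 82.9]
ee_rot: [2.624, -0.003, 1.729]
ft_force: [0.8, 0.0, -0.2]
width: 59.5
```

Run:
```python
from h import *
delta([503.2,193.9,81.9],flip(toolR(.158,.518)));s=env.observe();print(s["joint_pos"].round(3),s["ft_force"])
```

```text
now [504.  194.6  82.9] t 5.67 d [-0.8 -0.7 -1. ] turn [-0.003 -0.001 -0.   ] w 59.5
[-0.331  0.374 -0.323  2.35   1.715  0.332 -0.519] [ 0.84241277  0.01548136 -0.22200912]
```

Close enough. Closing the gripper.

Call:
{"api": "arm_command", "payload": {"rows": [[[0,0,0,0,0,0],[0,0,0,0,0,0],[0,0,0,0,0,0],[0,0,0,0,0,0],[0,0,0,0,0,0],[0,0,0,0,0,0],[0,0,0,0,0,0],[0,0,0,0,0,0]]], "gripper": 8}}

```text
time_s: 6.33
tool_pos: [503.7, 194.7, 82.3]
ee_rot: [2.624, -0.003, 1.731]
ft_force: [-0.7, -1.0, 1.8]
width: 14.0
```

Call:
{"api": "arm_command", "payload": {"rows": [[[-3,0,5,0,0,0],[-6,-1,10,0,0,0],[-11,-2,20,0,0,0],[-17,-3,30,0,0,0],[-20,-3,45,0,0,0],[-20,-3,65,0,0,0],[-20,-3,85,0,0,0],[-20,-3,100,0,0,0]]]}}

```text
time_s: 7.0
tool_pos: [483.1, 192.1, 183.1]
ee_rot: [2.625, -0.004, 1.732]
ft_force: [0.0, -0.9, -1.1]
width: 14.2
```

Run:
```python
from h import *
delta([565,0,200],flip(toolR(-.03,0)));s=env.observe();print(s["joint_pos"].round(3),s["ft_force"])
```

```text
now [483.1 192.1 183.1] t 7.0 d [  81.9 -192.1   16.9] turn [-0.037  0.516 -0.186] w 14.2
[-0.296  0.129 -0.363  2.319  0.887  0.358  0.296] [ 0.00519849 -0.91656851 -1.07896726]
```

Call:
{"api": "arm_command", "payload": {"rows": [[[11,-24,10,-0.005,0.064,-0.023],[21,-48,17,-0.009,0.129,-0.046],[31,-72,17,-0.014,0.193,-0.07],[41,-96,17,-0.018,0.258,-0.093],[51,-120,17,-0.023,0.322,-0.116],[61,-144,17,-0.028,0.387,-0.14],[72,-168,17,-0.032,0.451,-0.163],[82,-192,17,-0.037,0.516,-0.186]]]}}

```text
time_s: 7.67
tool_pos: [565.8, -1.9, 199.0]
ee_rot: [-3.139, 0.0, 1.538]
ft_force: [-0.0, 0.6, -1.6]
width: 14.4
```

Call:
{"api": "arm_command", "payload": {"rows": [[[0,0,0,0,0,0],[0,0,0,0,0,0]]]}}

```text
time_s: 7.83
tool_pos: [566.1, -1.9, 198.0]
ee_rot: [-3.141, 0.0, 1.536]
ft_force: [-0.1, 0.2, -1.9]
width: 13.4
```

Run:
```python
from h import *
import cv2
delta([565,0,200],flip(toolR(-.03,0)));s=env.observe();print(s["joint_pos"].round(3),s["ft_force"])
c=cam("wrist"); im=eyes.grab_frame("wrist");np.savez("w3.npz",K=c[0],R=c[1],t=c[2]);cv2.imwrite("pics/w3.png",im[:,:,::-1])
im=eyes.grab_frame("side");cv2.imwrite("pics/side3.png",im[:,:,::-1])
print(proj(c,[568,-77,46]),proj(c,[665,-72,102]))
k=cv2.resize(im[100:250,200:340,::-1],(0,0),fx=2,fy=2)
```

```text
now [566.1  -1.9 198. ] t 7.83 d [-1.1  1.9  2. ] turn [ 0.    -0.001  0.004] w 13.4
[ 0.161  0.362 -0.334  1.841  0.142  0.962  1.301] [-0.07793215  0.24466711 -1.87354496]
[188.23650103 197.27837468] [191.43006594 334.51655632]
```

View pics/w3.png

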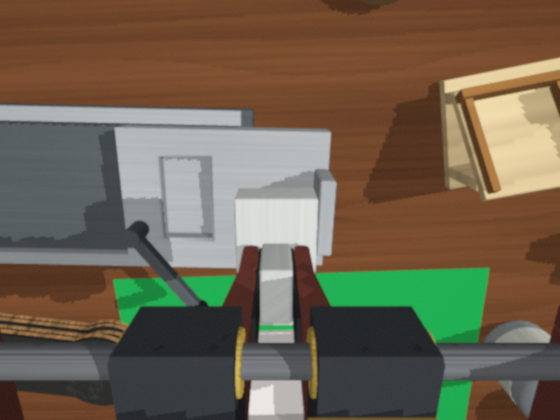

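The wrist view shows the pocket at about (188,197), predicted (188,197), and the lever pivot at (140,229). The die hangs straight. I'll take a second place for stereo.

Call:
{"api": "arm_command", "payload": {"rows": [[[-10,-8,-10,0,0,0],[-20,-17,-20,0,0,0],[-30,-25,-30,0,0,0],[-35,-25,-40,0,0,0],[-35,-25,-40,0,0,0],[-35,-25,-40,0,0,0]]]}}

```text
time_s: 8.43
tool_pos: [530.1, -23.7, 159.1]
ee_rot: [3.141, -0.0, 1.542]
ft_force: [0.4, 0.4, -1.8]
width: 13.5
```

Run:
```python
from h import *
import cv2
c=cam("wrist"); im=eyes.grab_frame("wrist");np.savez("w4.npz",K=c[0],R=c[1],t=c[2]);cv2.imwrite("pics/w4.png",im[:,:,::-1])
u,v=proj(c,[568,-77,46]).astype(int);print(u,v,env.observe()["tool_pos"])
def crop(f,x,y,w,h,W,H):
    k=cv2.resize(cv2.imread(f)[y:y+h,x:x+w],(W,H),interpolation=cv2.INTER_CUBIC)
    for i in range(0,w,20): cv2.putText(k,str(x+i),(i*W//w,10),0,.35,(0,0,255));cv2.line(k,(i*W//w,0),(i*W//w,4),(0,0,255))
    for i in range(20,h,20): cv2.putText(k,str(y+i),(0,i*H//h+4),0,.35,(0,0,255))
    return k
a,b=max(0,u-70),max(0,v-75)
print(a,b)
cv2.imwrite("pics/c4.png",np.hstack([crop("pics/w3.png",118,122,100,150,400,600),crop("pics/w4.png",a,b,100,150,400,600)]))
```

```text
209 253 [531.07435329 -23.69092695 159.655594  ]
139 178
```

View pics/c4.png

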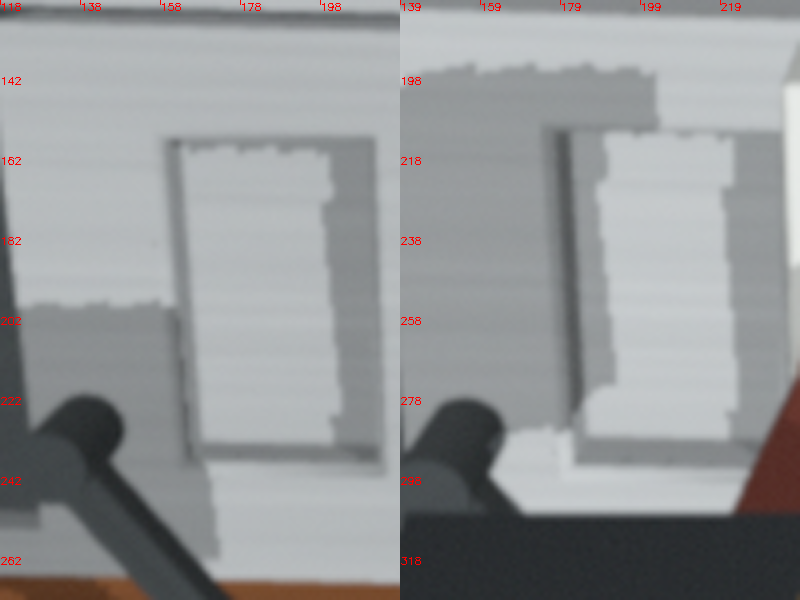

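Run:
```python
from h import *
f=lambda n:[np.load(n)[k] for k in "KRt"]
c3,c4=f("w3.npz"),f("w4.npz")
M=np.array([(-38.5,-23.5,0),(-38.5,23.5,0),(38.5,23.5,0),(38.5,-23.5,0)])
U3=[(158.25,156.25),(212.2,156.4),(214.5,240.6),(165.2,238.6)]
U4=[(174.75,209.75),(235.25,210.5),None,(182.5,294.75)]
def res(p,z=None):
    X=M@Ro.from_euler('z',p[2]).as_matrix().T+[p[0],p[1],p[3] if z is None else z]
    return np.concatenate([proj(c,x)-u for c,U in((c3,U3),(c4,U4)) for x,u in zip(X,U) if u is not None])
for z in(None,46):
    r=least_squares(lambda p:res(p,z),[568,-77,-.02,46]);print(z,r.x.round(3),r.fun.reshape(-1,2).round(1).tolist())
    r=least_squares(lambda p:res(p,z)[:8],[568,-77,-.02,46]);print(z,r.x.round(3),r.fun.reshape(-1,2).round(1).tolist())
# carriage long edges in w3 (z46, x=+-60)
A=np.array([118,122])
for a,b in(((0,10),(400,21)),((0,574),(400,583))):
    p,q=[atz(c3,A+np.array(k)/4,46) for k in(a,b)];d=q-p;print(p.round(1),q.round(1),"yaw",-d[0]/d[1])
```

```text
None [ 5.73499e+02 -8.07790e+01 -4.60000e-02  3.47210e+01] [[-0.8, 0.4], [-0.1, 0.9], [1.1, -0.8], [-0.4, 0.7], [0.9, -0.7], [0.1, -0.6], [-0.8, 0.1]]
None [ 5.73279e+02 -8.07810e+01 -5.40000e-02  3.44350e+01] [[-0.3, -0.1], [0.3, 0.8], [0.8, -0.9], [-0.8, 0.2]]
46 [ 5.69767e+02 -7.79400e+01 -4.70000e-02  4.60000e+01] [[-2.1, -1.8], [0.7, -1.3], [1.9, 0.3], [-1.5, 1.7], [0.2, -0.8], [2.0, -0.6], [-1.3, 3.5]]
46 [ 5.7013e+02 -7.7745e+01 -5.5000e-02  4.6000e+01] [[-1.5, -1.6], [1.4, -0.6], [1.8, 0.9], [-1.7, 1.9]]
[ 504.9 -127.1   46. ] [509.9 -46.6  46. ] yaw -0.06218672353587675
[ 630.4 -148.    46. ] [635.9 -57.   46. ] yaw -0.060091384839718875
```

Run:
```python
from h import *
f=lambda n:[np.load(n)[k] for k in "KRt"]
c3,c4=f("w3.npz"),f("w4.npz")
S=np.array([(-1,-1,0),(-1,1,0),(1,1,0),(1,-1,0)])
U3=[(158.25,156.25),(212.2,156.4),(214.5,240.6),(165.2,238.6)]
U4=[(174.75,209.75),(235.25,210.5),None,(182.5,294.75)]
def res(p):
    X=(S*[p[3],p[4],0])@Ro.from_euler('z',p[2]).as_matrix().T+[p[0],p[1],46]
    return np.concatenate([proj(c,x)-u for c,U in((c3,U3),(c4,U4)) for x,u in zip(X,U) if u is not None])
r=least_squares(res,[568,-77,-.02,38,23]);print(r.x.round(3),r.fun.reshape(-1,2).round(1).tolist())
for c,t in((c3,[566.1,-1.9,198.]),(c4,[530.6,-23.7,159.4])):
    D=Ro.from_euler('z',-.033).as_matrix()
    for m in((-35,-20,-18),(-35,20,-18),(-35,-20,-40),(-35,20,-40)): print(m,proj(c,D@m+t).round(1))
import cv2
im=cv2.imread("pics/w3.png");a=cv2.resize(im[175:285,222:332],(400,400),interpolation=cv2.INTER_CUBIC)
im=cv2.imread("pics/w4.png");b=cv2.resize(im[175:285,222:332],(400,400),interpolation=cv2.INTER_CUBIC)
cv2.imwrite("pics/c5.png",np.hstack([a,b]))
```

```text
[ 5.69347e+02 -7.80750e+01 -4.80000e-02  3.71780e+01  2.23920e+01] [[-0.9, -0.7], [-0.8, -0.2], [0.4, -1.5], [-0.7, -0.1], [1.6, 0.3], [0.4, 0.6], [-0.3, 1.6]]
(-35, -20, -18) [233.  197.3]
(-35, 20, -18) [317.4 197.1]
(-35, -20, -40) [237.7 185.6]
(-35, 20, -40) [312.9 185.5]
(-35, -20, -18) [233.4 198.2]
(-35, 20, -18) [317.9 198.5]
(-35, -20, -40) [238.  186.3]
(-35, 20, -40) [313.3 186.6]
```

View pics/c5.png

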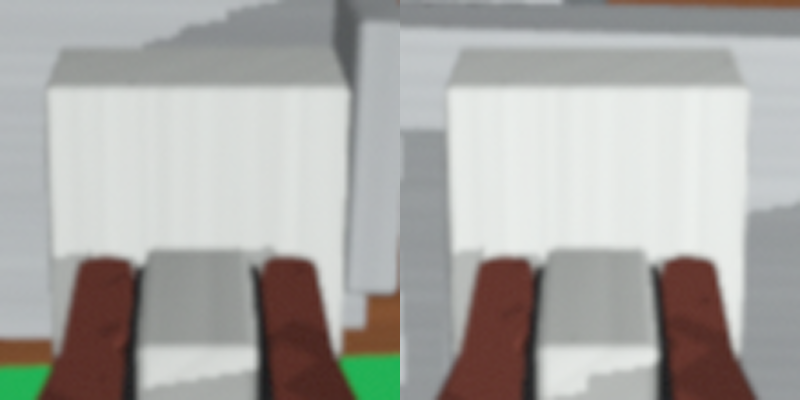

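Held die's near foot edge is at (235,199)–(318,199), within about 1.5 px of the prediction, so it sits within about 1 mm of nominal in the hand and hangs level. I'll move above the pocket.

Call:
{"api": "arm_command", "payload": {"rows": [[[10,-14,0,0,0,-0.02],[20,-28,0,0,0,-0.02],[30,-42,0,0,0,-0.02],[38,-55,0,0,0,-0.02],[38,-55,-15,0,0,-0.02],[38,-55,-30,0,0,-0.02],[38,-55,-45,0,0,-0.02],[38,-55,-45,0,0,-0.02]]]}}

```text
time_s: 9.15
tool_pos: [567.7, -80.5, 111.8]
ee_rot: [-3.139, 0.0, 1.519]
ft_force: [-0.5, 0.1, -2.3]
width: 13.6
```

Run:
```python
from h import *
import cv2
s=env.observe();print(s["tool_pos"],s["ee_rot"])
delta([568.6,-78.6,95],flip(toolR(-.05,0)))
c=cam("wrist");im=eyes.grab_frame("wrist");np.savez("w6.npz",K=c[0],R=c[1],t=c[2]);cv2.imwrite("pics/w6.png",im[:,:,::-1])
D=Ro.from_euler('z',-.05).as_matrix()
for m in((-60,-55,0),(-60,121,0),(-37.2,-22.4,0),(-37.2,22.4,0)): print(m,proj(c,D@m+[569.4,-78,46]).round(1))
a=cv2.resize(im[60:260,130:430,::-1],(800,533),interpolation=cv2.INTER_CUBIC);cv2.imwrite("pics/c6.png",a)
```

```text
[567.71824802 -80.47438393 111.83906045] [-3.13857730e+00  1.04717686e-04  1.51942139e+00]
now [567.7 -80.5 111.8] t 9.15 d [  0.9   1.9 -16.8] turn [-0.    -0.003  0.001] w 13.6
(-60, -55, 0) [185.  135.6]
(-60, 121, 0) [488.1 135. ]
(-37.2, -22.4, 0) [242.3 173.9]
(-37.2, 22.4, 0) [317.  173.8]
```

View pics/c6.png

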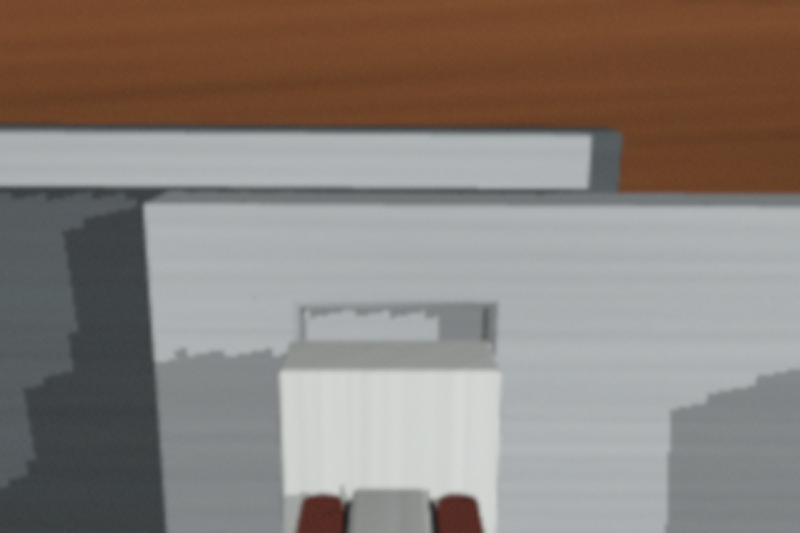

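The pocket's far corners are at (242,174) and (316,174), predicted (242,174) and (317,174), so the estimate holds. I'll correct by +1, +2 and descend.

Call:
{"api": "arm_command", "payload": {"rows": [[[1,2,0,0,0,0],[1,2,-8,0,0,0],[1,2,-16,0,0,0],[1,2,-22,0,0,0],[1,2,-26,0,0,0],[1,2,-29,0,0,0],[1,2,-32,0,0,0],[1,2,-32,0,0,0]]]}}

```text
time_s: 9.87
tool_pos: [569.4, -78.3, 81.6]
ee_rot: [3.142, 0.001, 1.52]
ft_force: [0.6, -0.3, -2.2]
width: 13.8
```

Run:
```python
from h import *
delta([568.6,-78.7,72],flip(toolR(-.05,0)));s=env.observe();print(s["ft_force"],s["torque"])
```

```text
now [569.4 -78.3  81.6] t 9.87 d [-0.8 -0.4 -9.6] turn [ 0.001 -0.     0.001] w 13.8
[ 0.60771157 -0.26408072 -2.22232924] [-0.12696959 -0.07143717 -0.00696072]
```

Call:
{"api": "arm_command", "payload": {"rows": [[[0,0,-2,0,0,0],[0,0,-4,0,0,0],[0,0,-6,0,0,0],[0,0,-7.5,0,0,0],[0,0,-8.5,0,0,0],[0,0,-8.5,0,0,0]]]}}

```text
time_s: 10.37
tool_pos: [569.6, -78.3, 73.5]
ee_rot: [3.141, 0.001, 1.52]
ft_force: [0.6, -2.5, -3.2]
width: 13.8
```

Call:
{"api": "arm_command", "payload": {"rows": [[[0,0,-1,0,0,0],[0,0,-2,0,0,0],[0,0,-3,0,0,0],[0,0,-3,0,0,0]]]}}

```text
time_s: 10.7
tool_pos: [569.7, -78.3, 70.6]
ee_rot: [3.141, 0.001, 1.52]
ft_force: [1.0, -2.7, -2.4]
width: 14.2
```

Call:
{"api": "arm_command", "payload": {"rows": [[[0,0,-1,0,0,0],[0,0,-2,0,0,0],[0,0,-2,0,0,0]]]}}

```text
time_s: 10.95
tool_pos: [570.1, -78.4, 70.0]
ee_rot: [3.14, 0.001, 1.52]
ft_force: [-2.3, -2.9, 9.8]
width: 13.8
```

Contact on the floor at z ≈ 70 with 10 N and a small lateral force. I'll release, retreat up and look.

Call:
{"api": "arm_command", "payload": {"rows": [[[0,0,1,0,0,0],[0,0,1,0,0,0],[0,0,1,0,0,0],[0,0,1,0,0,0],[0,0,1,0,0,0],[0,0,1,0,0,0]]], "gripper": 44}}

```text
time_s: 11.45
tool_pos: [569.6, -77.8, 69.5]
ee_rot: [3.141, 0.0, 1.52]
ft_force: [0.4, -0.1, -0.6]
width: 43.6
```

Call:
{"api": "arm_command", "payload": {"rows": [[[0,0,20,0,0,0],[0,0,40,0,0,0],[0,0,65,0,0,0],[0,0,90,0,0,0],[0,15,110,0,0,0],[0,30,120,0,0,0],[0,30,120,0,0,0]]]}}

```text
time_s: 12.03
tool_pos: [571.1, -43.8, 192.1]
ee_rot: [3.136, -0.002, 1.524]
ft_force: [0.4, 1.2, 0.1]
width: 44.1
```

Run:
```python
from h import *
import cv2
s=env.observe();print(s["tool_pos"],s["ee_rot"],s["ft_force"])
A,B=cam("scene"),cam("side")
c=cam("wrist");im=eyes.grab_frame("wrist");np.savez("w7.npz",K=c[0],R=c[1],t=c[2])
sd=eyes.grab_frame("side")
D=Ro.from_euler('z',-.05).as_matrix();o=np.array([569.4,-78,32])
for nm,cc in(("w",c),("side",B)):
  for m in((-35,-20,22),(-35,20,22),(35,20,22),(35,-20,22),(-13,-7,52),(-13,7,52),(13,7,52),(13,-7,52)): print(nm,m,proj(cc,D@m+o).round(1))
a=cv2.resize(im[120:320,130:330,::-1],(400,400),interpolation=cv2.INTER_CUBIC)
b=cv2.resize(sd[140:240,230:330,::-1],(400,400),interpolation=cv2.INTER_CUBIC);cv2.imwrite("pics/c7.png",np.hstack([a,b]))
```

```text
[571.13734953 -43.81861264 192.08555161] [ 3.13640095e+00 -1.78823528e-03  1.52435140e+00] [0.40448431 1.16130174 0.10353605]
w (-35, -20, 22) [206.5 153.1]
w (-35, 20, 22) [257.3 153.2]
w (35, 20, 22) [258.3 235.4]
w (35, -20, 22) [211.1 235.3]
w (-13, -7, 52) [218.6 190.3]
w (-13, 7, 52) [237.9 190.4]
w (13, 7, 52) [238.9 223.8]
w (13, -7, 52) [220.2 223.7]
side (-35, -20, 22) [293.1 179.4]
side (-35, 20, 22) [287.2 189.6]
side (35, 20, 22) [263.6 181.8]
side (35, -20, 22) [269.9 171.9]
side (-13, -7, 52) [283.8 172.7]
side (-13, 7, 52) [281.6 176.3]
side (13, 7, 52) [272.7 173.4]
side (13, -7, 52) [274.9 169.9]
```

View pics/c7.png

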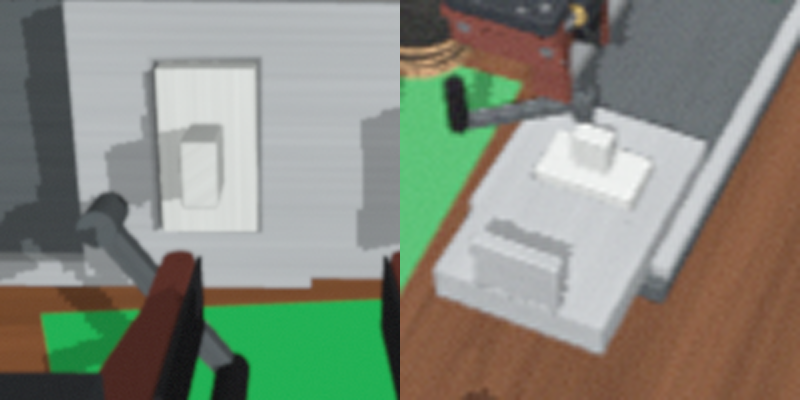

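The die is flush in the pocket: wrist corners are at about (207,153), (258,153), (258,235) and (211,235), all within 1 px of the seated prediction. Next I'll work out the lever push.

Run:
```python
from h import *
f=lambda n:[np.load(n)[k] for k in "KRt"]
c=f("w7.npz");A,B=cam("scene"),cam("side")
print("knob w",atz(c,(246.5,299),102).round(1),"c7 side",tri([(c,(246.5,299)),(B,(230+57/4,140+78/4))]))
print("glue cap",tri([(A,(227,277)),(B,(175,188))]))
D=Ro.from_euler('z',-.05).as_matrix();o=np.array([569.4,-78,0]);P=o+D@[28,-42,0]
print("pivot",P)
k=np.array([665.1,-71.8,0]);v=D.T@(k-P);a0=np.arctan2(v[0],v[1]);print("angle",a0)
for a in(a0,.75,.5,.25,0,-.05):
    X=P+D@[88*np.sin(a)+18,88*np.cos(a),0];print(round(a,2),X.round(1)[:2])
delta([*(P+D@[88*np.sin(a0)+28,88*np.cos(a0),0])[:2],160],flip(toolR(-.05,0)))
```

```text
knob w [636.2 -68.4 102. ] c7 side (array([646.11212514, -70.39031048,  89.93547029]), np.float64(6.573580795634086))
glue cap (array([759.44544904, 107.48254239, 146.24106933]), np.float64(0.0374401191410243))
pivot [ 595.26588218 -121.34692768    0.        ]
angle 0.9037265473619216
0.9 [685.  -71.3]
0.75 [676.4 -60.9]
0.5 [659.2 -47.2]
0.25 [639.2 -38.2]
0 [617.6 -34.4]
-0.05 [613.2 -34.2]
now [569.3 -47.2 189. ] t 12.13 d [125.7 -24.7 -29. ] turn [ 0.     0.    -0.001] w 44.0
```

Call:
{"api": "arm_command", "payload": {"rows": [[[16,-5,0,0,0,0],[40,-12,0,0,0,0],[70,-20,0,0,0,0],[100,-25,0,0,0,0],[130,-25,0,0,0,0],[130,-25,-25,0,0,0],[130,-25,-50,0,0,0],[130,-25,-50,0,0,0]]], "gripper": 0}}

```text
time_s: 12.8
tool_pos: [695.5, -74.0, 131.7]
ee_rot: [-3.13, 0.001, 1.52]
ft_force: [-1.2, -0.8, -0.9]
width: 0.3
```

Run:
```python
from h import *
delta([697,-72,92],flip(toolR(-.05,0)))
```

```text
now [695.5 -74.  131.7] t 12.8 d [  1.5   2.  -39.7] turn [ 0.    -0.011  0.001] w 0.3
```

Call:
{"api": "arm_command", "payload": {"rows": [[[2,2,-10,0,-0.01,0],[2,2,-20,0,-0.01,0],[2,2,-30,0,-0.01,0],[2,2,-40,0,-0.01,0],[2,2,-40,0,-0.01,0]]]}}

```text
time_s: 13.22
tool_pos: [700.0, -71.4, 97.1]
ee_rot: [3.135, 0.0, 1.52]
ft_force: [-0.8, -0.1, 0.1]
width: 0.5
```

Run:
```python
from h import *
import cv2
s=env.observe();print(s["ft_force"],s["tool_pos"])
sd=eyes.grab_frame("side");sc=eyes.grab_frame("scene")
b=cv2.resize(sd[130:230,210:310,::-1],(400,400),interpolation=cv2.INTER_CUBIC)
a=cv2.resize(sc[150:250,160:260,::-1],(400,400),interpolation=cv2.INTER_CUBIC);cv2.imwrite("pics/c8.png",np.hstack([a,b]))
delta([617.6,-34.4,92],flip(toolR(-.05,0)))
```

```text
[-0.75253595 -0.11832939  0.05075454] [699.97456214 -71.39023455  97.14730287]
now [701.3 -71.3  99.3] t 13.32 d [-83.7  36.9  -7.3] turn [0.    0.01  0.001] w 0.4
```

View pics/c8.png

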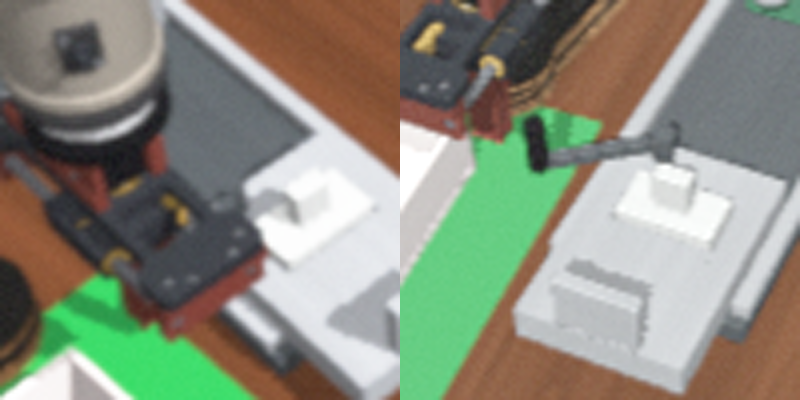

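The closed fingers stand just on the +x side of the knob (side crop knob at (536,145)). I'll push along the arc.

Call:
{"api": "arm_command", "payload": {"rows": [[[-8,0,-4,0,0,0],[-15,1,-6,0,0,0],[-20,6,-6,0,0,0],[-27,13,-6,0,0,0],[-35,20,-6,0,0,0],[-44,25,-6,0,0,0],[-53,30,-6,0,0,0],[-62,33,-6,0,0,0]]]}}

```text
time_s: 13.98
tool_pos: [638.2, -37.3, 93.7]
ee_rot: [3.132, -0.0, 1.521]
ft_force: [1.2, 0.8, 0.0]
width: 0.4
```

Run:
```python
from h import *
delta([617.6,-34.4,92],flip(toolR(-.05,0)));print(env.observe()["ft_force"])
```

```text
now [638.2 -37.3  93.7] t 13.98 d [-20.6   2.9  -1.7] turn [0.   0.01 0.  ] w 0.4
[1.21040451 0.76411865 0.03787128]
```

Call:
{"api": "arm_command", "payload": {"rows": [[[-5,1,0,0,0,0],[-10,2,0,0,0,0],[-15,3,0,0,0,0],[-19,3,0,0,0,0],[-21,3,0,0,0,0],[-21,3,0,0,0,0]]]}}

```text
time_s: 14.48
tool_pos: [620.1, -35.5, 94.0]
ee_rot: [3.127, -0.0, 1.519]
ft_force: [5.2, 0.7, -3.7]
width: 0.5
```

Run:
```python
from h import *
delta([617.6,-34.4,92],flip(toolR(-.05,0)));print(env.observe()["ft_force"])
```

```text
now [620.1 -35.5  94. ] t 14.48 d [-2.5  1.1 -2. ] turn [0.    0.014 0.001] w 0.5
[ 5.23218787  0.67755864 -3.70936974]
```

Call:
{"api": "arm_command", "payload": {"rows": [[[-2,0,0,0,0,0],[-4,0,0,0,0,0],[-4,0,0,0,0,0]]]}}

```text
time_s: 14.73
tool_pos: [619.6, -35.7, 94.6]
ee_rot: [3.12, -0.001, 1.519]
ft_force: [14.6, -0.8, -8.6]
width: 0.7
```

Run:
```python
from h import *
delta([617.6,-34.4,92],flip(toolR(-.05,0)));print(env.observe()["ft_force"])
```

```text
now [619.6 -35.7  94.6] t 14.73 d [-2.   1.3 -2.6] turn [-0.     0.021  0.001] w 0.7
[14.63924728 -0.82496212 -8.63327541]
```

Lever is firm against its stop, with 15 N for 0.5 mm. I'll back off, rise, and turn the tool a quarter turn so the gripper body stays clear of the press head.

Call:
{"api": "arm_command", "payload": {"rows": [[[10,0,0,0,0,0],[25,0,0,0,0,0],[25,0,25,0,0,0],[20,10,55,0,0,-0.1],[10,35,75,0,0,-0.22],[0,60,75,0,0,-0.34],[-15,90,75,0,0,-0.46],[-25,115,75,0,0,-0.58]]]}}

```text
time_s: 15.4
tool_pos: [588.3, 81.2, 168.9]
ee_rot: [3.132, 0.0, 0.934]
ft_force: [-0.6, 1.3, 0.4]
width: 0.3
```

Call:
{"api": "arm_command", "payload": {"rows": [[[-4,5,0,0,0,-0.12],[-8,8,0,0,0,-0.24],[-8,8,0,0,0,-0.36],[-8,8,0,0,0,-0.48],[-8,8,0,0,0,-0.6],[-8,8,0,0,0,-0.72],[-8,8,0,0,0,-0.84],[-8,8,0,0,0,-0.96]]]}}

```text
time_s: 16.07
tool_pos: [581.1, 87.5, 168.4]
ee_rot: [3.13, 0.002, -0.026]
ft_force: [-1.0, -0.8, -0.3]
width: 0.7
```

```bash
cat > t.py <<'E'
from h import *
import sys
R=Ro.from_euler('z',-np.pi/2).as_matrix()@flip(toolR(-.05,0))
delta([float(v) for v in sys.argv[1:4]],R);s=env.observe();print(s["ft_force"].round(1),s["joint_pos"].round(2))
E
python3 t.py 577 85 75
```

```text
now [581.1  87.5 168.4] t 16.07 d [ -4.1  -2.5 -93.4] turn [ 0.011 -0.002 -0.024] w 0.7
[-1.  -0.8 -0.3] [-0.27  0.41  0.02  1.83  0.    0.9  -0.29]
```

Call:
{"api": "arm_command", "payload": {"rows": [[[-4,-2,-25,0.01,0,-0.024],[-4,-2,-50,0.01,0,-0.024],[-4,-2,-75,0.01,0,-0.024],[-4,-2,-94,0.01,0,-0.024],[-4,-2,-94,0.01,0,-0.024]]]}}

```text
time_s: 16.48
tool_pos: [574.4, 84.9, 70.7]
ee_rot: [3.138, 0.008, -0.044]
ft_force: [-1.1, -1.3, -0.5]
width: 0.0
```

```bash
python3 t.py 577 53 75
python3 - <<'E'
from h import *
import cv2
c=cam("wrist");im=eyes.grab_frame("wrist");sd=eyes.grab_frame("side");B=cam("side")
D=Ro.from_euler('z',-.05).as_matrix();o=np.array([569.4,-78,0])
for n,m in(("knob",(28,46,102)),("pivot",(28,-42,67)),("tabL",(-30,115,91)),("tabR",(30,115,91))):
    print(n,proj(c,o+D@m).round(1),proj(B,o+D@m).round(1))
b=cv2.resize(sd[130:230,210:310,::-1],(400,400),interpolation=cv2.INTER_CUBIC)
a=cv2.resize(im[:,:,::-1],(400,300));a=np.vstack([a,np.zeros((100,400,3),np.uint8)])
cv2.imwrite("pics/c9.png",np.hstack([a,b]))
E
```

```text
now [574.4  84.9  70.7] t 16.48 d [  2.6 -31.9   4.3] turn [ 0.003 -0.008 -0.006] w 0.0
[-1.1 -1.3 -0.5] [-0.26  0.53  0.01  1.91 -0.01  0.71 -0.29]
knob [340.8 536.2] [260.9 177.1]
pivot [323.7 564.5] [275.4 164.1]
tabL [215.2 400.5] [270.  206.2]
tabR [350.7 402. ] [248.3 198.6]
```

View pics/c9.png

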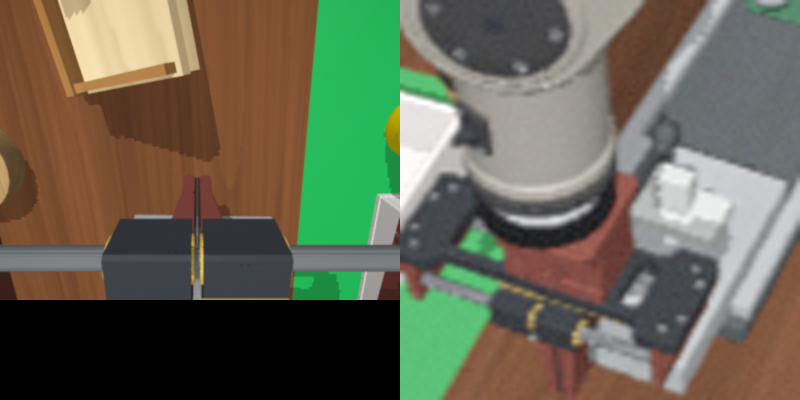

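The bar runs from its pivot (side crop (660,130)) along the carriage beside the stem, which fits a shut lever, though the gripper hides the knob. Now pushing the tab.

Call:
{"api": "arm_command", "payload": {"rows": [[[1,-10,4,0,0,0],[1,-20,4,0,0,0],[1,-27,4,0,0,0],[1,-33,4,0,0,0],[0,-42,4,0,0,0],[0,-52,4,0,0,0],[-1,-62,4,0,0,0],[-1,-72,4,0,0,0]]]}}

```text
time_s: 17.25
tool_pos: [577.4, 15.6, 79.8]
ee_rot: [-3.139, -0.002, -0.043]
ft_force: [-1.3, 4.5, 4.7]
width: 0.7
```

Call:
{"api": "arm_command", "payload": {"rows": [[[0,-10,0,0,0,0],[-1,-20,0,0,0,0],[-1,-30,0,0,0,0],[-2,-40,0,0,0,0],[-2,-50,0,0,0,0],[-3,-60,0,0,0,0],[-3,-70,0,0,0,0],[-4,-80,0,0,0,0]]]}}

```text
time_s: 17.92
tool_pos: [573.3, -64.6, 79.5]
ee_rot: [-3.14, -0.001, -0.043]
ft_force: [2.1, 6.8, 2.1]
width: 0.3
```

```bash
python3 t.py 569 -112 75
```

```text
now [573.3 -64.6  79.5] t 17.92 d [ -4.3 -47.4  -4.5] turn [-0.002  0.001 -0.007] w 0.3
[2.1 6.8 2.1] [-0.01  0.51  0.02  1.92 -0.02  0.71 -0.02]
```

Call:
{"api": "arm_command", "payload": {"rows": [[[0,-8,0,0,0,0],[-1,-16,0,0,0,0],[-1,-24,0,0,0,0],[-2,-30,0,0,0,0],[-2,-35,0,0,0,0],[-2,-38,0,0,0,0],[-2,-40,0,0,0,0],[-2,-40,0,0,0,0]]]}}

```text
time_s: 18.58
tool_pos: [570.9, -106.3, 79.0]
ee_rot: [3.141, -0.001, -0.044]
ft_force: [-0.1, 2.9, 2.1]
width: 0.3
```

```bash
python3 t.py 569 -112 75
```

```text
now [ 570.9 -106.3   79. ] t 18.58 d [-1.9 -5.7 -4. ] turn [ 0.001  0.001 -0.006] w 0.3
[-0.1  2.9  2.1] [ 0.06  0.52  0.02  1.91 -0.02  0.71  0.05]
```

Call:
{"api": "arm_command", "payload": {"rows": [[[0,-2,0,0,0,0],[0,-4,0,0,0,0],[0,-6,0,0,0,0],[0,-7,0,0,0,0],[0,-7,0,0,0,0]]]}}

```text
time_s: 19.0
tool_pos: [570.6, -111.9, 78.7]
ee_rot: [-3.141, 0.001, -0.043]
ft_force: [0.1, 5.5, 4.9]
width: 0.4
```

Call:
{"api": "arm_command", "payload": {"rows": [[[0,-1.5,0,0,0,0],[0,-3,0,0,0,0],[0,-4,0,0,0,0],[0,-4,0,0,0,0]]]}}

```text
time_s: 19.33
tool_pos: [570.6, -112.1, 78.8]
ee_rot: [-3.137, 0.002, -0.041]
ft_force: [-1.3, 14.4, 8.1]
width: 0.3
```

Call:
{"api": "arm_command", "payload": {"rows": [[[0,-2,0,0,0,0],[0,-4,0,0,0,0],[0,-4,0,0,0,0]]]}}

```text
time_s: 19.58
tool_pos: [570.6, -112.1, 78.8]
ee_rot: [-3.133, 0.003, -0.038]
ft_force: [-3.8, 22.9, 10.3]
width: 0.3
```

Call:
{"api": "arm_command", "payload": {"rows": [[[0,10,0,0,0,0],[0,25,0,0,0,0],[0,50,10,0,0,0],[0,80,40,0,0,0],[0,110,80,0,0,0],[-20,140,120,0,0,0],[-40,170,140,0,0,0],[-60,200,160,0,0,0]]]}}

```text
time_s: 20.25
tool_pos: [519.5, 64.7, 230.4]
ee_rot: [3.139, -0.002, -0.047]
ft_force: [0.2, -0.6, -0.1]
width: 0.8
```

Run:
```python
from h import *
import cv2
s=env.observe();print(s["time_s"],s["tool_pos"],s["ft_force"])
sd=eyes.grab_frame("side");sc=eyes.grab_frame("scene");A,B=cam("scene"),cam("side")
D=Ro.from_euler('z',-.05).as_matrix();o=np.array([569.4,-78,0])+D@[0,-165,0]
for n,m in(("knob",(28,46,102)),("pivot",(28,-42,67)),("tabL",(-30,115,91)),("tabR",(30,115,91)),("stem",(0,0,84))):
    print(n,proj(A,o+D@m).round(1),proj(B,o+D@m).round(1))
b=cv2.resize(sd[60:235,215:355,::-1],(400,500),interpolation=cv2.INTER_CUBIC)
a=cv2.resize(sc[:,:,::-1],(400,300));z=cv2.resize(sd[:,:,::-1],(400,300))[60:260]
cv2.imwrite("pics/c10.png",np.hstack([np.vstack([a,z]),b]))
```

```text
20.25 [519.46134784  64.65164333 230.43384927] [ 0.21460844 -0.64512418 -0.13719317]
knob [197.8 171.5] [286.5 137.3]
pivot [180.6 163.8] [298.2 127.9]
tabL [232.8 176.8] [295.9 162.1]
tabR [214.3 189.1] [275.7 155.8]
stem [197. 162.] [301.7 134.7]
```

Picture limit is reached, so I'll do the last check numerically.

Run:
```python
from h import *
import cv2
for n,(u,v) in(("side",(286.5,137.3)),("scene",(197.8,171.5))):
    im=eyes.grab_frame(n);g=im.max(2).astype(int);u0,v0=int(u),int(v)
    print(n);print(g[v0-6:v0+18:2,u0-14:u0+26:2])
    old=cv2.imread(f"pics/{n}0.png")[:,:,::-1].astype(int)
    d=(np.abs(old-im).max(2)>40).astype(np.uint8)
    k,_,st,_=cv2.connectedComponentsWithStats(cv2.morphologyEx(d,cv2.MORPH_OPEN,np.ones((3,3))))
    print("changed",[s[:5].tolist() for s in st[1:] if s[4]>25])
```

```text
side
[[ 38  39  50  41  41  41  34  54 137 160 118 107 102  81  98 163 129 110
  146 145]
 [ 46  39  37  41  37  60 109 154 161 134 105 107 106 137 179 217 209 208
  194 158]
 [ 56  62  79  96 152 155 160 158 155 111 103 109 105 192 230 242 238 223
  215 217]
 [140 144 149 160 163 159 157 159 123 107 107 108 108 158 206 233 244 202
  216 214]
 [136 139 136 137 139 146 152 130 106 107 109 108 110 157 213 215 220 200
  217 213]
 [138 144 146 133 134 137 138 130 117 111 105 109  91  91 139 183 220 213
  189 101]
 [131 136 116 138 122 115 115 137 131 106 106 107  81  79  80  78  85  90
   84  76]
 [149 137 122 139 135 137 137 134 134 104 105  91  82  62  71  67  73  83
   86  82]
 [140 135 131 144 138 136 134 138 134 108 103  84  67  96 137 120  74  82
   82  79]
 [140 140 133 147 160 163 148 141 133 109  83  82  56 128 150 158  81  82
   80  85]
 [ 83 113 125 137 136 140 145 159 143  92  79  59 102 146 140  81  83  90
   81  83]
 [ 76  70  68  75  90 117 135 136 122  79  79  82 161 160 110  78  80  84
   82  83]]
changed [[161, 0, 179, 229, 14263], [262, 0, 11, 8, 77], [276, 0, 54, 17, 
[... 1332 characters left out ...]
 173 168 167 166 141 141 163 172 171 171 182 179 171 169
  174 171]
 [124 137 165 171 171 168 172 171 170 168 166 171 171 170 169 163 173 176
  165 137]]
changed [[142, 0, 146, 253, 15997], [250, 0, 5, 10, 47], [252, 0, 93, 179, 7743], [375, 0, 14, 40, 349], [398, 0, 15, 35, 390], [245, 7, 5, 10, 42], [422, 40, 10, 24, 80], [412, 69, 7, 22, 74], [120, 82, 17, 27, 158], [138, 82, 15, 14, 134], [138, 109, 10, 9, 70], [317, 109, 5, 7, 33], [108, 110, 12, 8, 43], [327, 115, 8, 8, 38], [97, 118, 8, 19, 90], [82, 127, 16, 24, 243], [91, 151, 78, 46, 738], [44, 152, 69, 62, 1296], [28, 174, 27, 24, 253], [159, 201, 8, 8, 39], [96, 215, 22, 16, 125], [176, 222, 19, 11, 125], [317, 233, 33, 27, 473]]
```

```bash
python3 -c "
from plant import env
print(env.job_done())"
```

```text
the job is handed in; nothing more can be done
None
```

The square-footed die is in the carriage pocket, the lever is shut and the carriage is pushed home. I handed the job in at about 20 s of the 72 s allowed.

- **Die:** I took the 40 mm square-cornered die from its end bay. After I released it in the pocket, its wrist-camera corners were within about 1 px of where a seated die should appear.
- **Lever:** I pushed the knob shut until it was firm against its stop, moving only 0.5 mm as the force rose to 15 N. This was done before I slid the carriage.
- **Carriage:** I pushed the tab in until it stopped, with no further movement as the force rose from 14 to 23 N. In the last scene image the knob was at about (198,171), against (197.8,171.5) predicted for lever shut and carriage fully in.
- **The rest of the bench:** In the rack area, the last images differ from the first only where the die was taken. There were other differences around the arm and near the insoles. I put these down to the arm and its shadow having moved and did not check them further.

Three things disagreed or could not be confirmed:
- **First grasp:** It hit joint limits before touching anything, so I backed off and used the same grasp turned half round.
- **Seating height:** Floor contact came about 2 mm lower than I had estimated.
- **Final check:** The 12-picture limit was used up, so I checked the end state from pixel values rather than a viewed picture. I saw no knob where I expected it in the side view, possibly because the gripper was in the way, so the knob reading rests on the scene camera alone.

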